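# Show a film plate's label to the code reader

### The arm

A 6-joint arm with a two-finger parallel gripper is mounted at the origin on the work surface. World frame = base frame: x ahead of the robot, y to its left, z up, the work surface at z = 0. Lengths are in m, angles in rad, forces in N, time in s.
With the tool pointing down it reaches from about 0.3 to 0.875 m from the base axis. Payload 6.4 kg.
Tool frame: the origin (TCP) lies at the very end of the fingers, on their centre line; the grasp point (between the pads) lies tcp_to_grasp behind it (tcp_to_grasp is the distance from the TCP to the grasp point, in m); z points along the fingers, y is the direction in which the jaws open and shut (so a half turn about z gives the same grasp; the last joint's range is limited). The gripper opens to 85 mm and grips with 20 to 120 N. Pads are 22 mm wide; open, the fingers measure 114 mm over their backs; the gripper's body (76 mm by 85 mm) begins 54 mm behind the grasp point. The pads swing forward as they close: fully open they stand 13 mm farther back than shut.
Start: joints at [-1.5, 0.181, 1.607, -0, 1.354, -0.206], TCP at [0.157, -0.553, 0.231] pointing down, gripper open.
Joint ranges: [-2.99, 2.99], [-0.89, 2.07], [0.3, 2.58], [-1.14, 4.28], [0, 2.63], [-3.12, 3.12]. Speed limits (rad/s): [2.57, 2.57, 3.01, 3.14, 3.14, 3.14].

### API

Orientations are given as a unit quaternion [w, x, y, z].
In Python, from bench import get_obs, camera, hand_in, tcp_to_grasp gives the robot as it stands.
- The arm moves only by the shell command python3 -m inch 'ROWS' [OPENING]. ROWS is JSON, a list of rows, each an object with "delta_pos": the shift along the tool's x, y, z in cm, a list of three; "rotation": the turn, a rotation vector about the tool's x, y, z in rad, a list of three. In form: [{"delta_pos": [x, y, z], "rotation": [rx, ry, rz]}, ...]. A call has 1 to 10 rows; each row shifts and turns the commanded pose from where the row before left it, along the tool's axes as they then stand; what a row does not reach is not made up. A row lasts 1/10 s, in which the tool goes at most 50 mm and 8.59 degrees, less where a joint would pass 70% of its speed; a pose out of reach is approached as far as the arm can. A call is refused whole if a number of a shift passes 5 or a number of a turn 0.15, either way. A call with a gripper value outside its range is refused whole. OPENING is the finger opening in cm, from 0 to 8.54, set as the call begins (- or left out, the last holds). The fingers move at their own pace and stop on an object; the grip force is fixed at half the most. Time passes only in rows, so rows that do not move let the fingers close. It gives the time, the measured TCP pose, the force and the opening at its end, in the units of the state.
- get_obs(): the state, without advancing time (a new reading comes with each control period).
- camera(name): name is "scene" or "top" or "wrist"; returns a dict with "color" (384x512x3 uint8, red, green, blue), "vfov" (degrees; the focal length in pixels is half the picture's height over the tangent of half this angle, whatever the lens; pixels are square), "cx", "cy" (the principal point, pixels), "eye" and "orientation" of the camera in the world; the wrist camera has in their place "T_tool_cam" (4x4, takes a point from camera to tool coordinates, whose origin is the TCP and whose axes are the flange's). Camera axes: x right, y down, z forward; pixel columns grow to the right and rows downward; lengths in m; the calibration is good to about 2 mm. A picture is of the moment at which its call begins: read the wrist's pose just before it. There is no depth.
- hand_in(): hands the job in, once; it reports no verdict.
The state is a dict: "time_s": time; "q": joint angles; "dq": joint speeds; "joint_efforts": joint torques, N m; "eef_pos": TCP position; "eef_rot": TCP orientation; "wrist_force": force on the tool from outside, world axes, zero at the start; "torque": the same for the moment, N m; "opening": opening from 0.0 (shut) to 1.0 (fully open).
Only numpy, scipy, OpenCV 4.12 (cv2) and the standard library are available. Lean on these libraries where they do the work, as an engineer would, in place of code of your own. Each camera call takes 0.05 s, during which the arm holds its last target.

### The job

The colour film on the glass plate is dry: turn the hotplate's heat knob back until its pointer is on the red zero mark, then pick the plate up by the long edges of its clear part and show its label to the code reader. The label is on the frosted end, the end with the small notch in one corner: hold it still, level and label up, about 10 cm above the bench, with the label over the middle of the reader's red cross and the frosted end pointing straight towards the reader's post. Finish while holding it there, and leave the jars and the bottle where they stand.

Things in the scene. Friction and masses are not known exactly. Their poses are not given: they have to be found in the camera images.
- hotplate: White hotplate, fixed. Origin on the bench below the centre of the round heating plate (dark, 135 mm across, top 92 mm above the bench, safe to touch); x points from control deck to heating plate, z up. Housing x -82 to 82 mm, 160 mm wide, 76 mm high; control deck x -182 to -82 mm, 160 mm wide, top 55 mm above the bench, with the heat knob at x -135 mm, y 0.
- heat_knob (a joint): Heat knob, rad. 0 = pointer on the red zero mark, which lies on the hotplate's +x side of the knob. Grows clockwise seen from above, so it is turned anticlockwise to zero. Starts 0.5 to 1.5 above zero; turns from -0.6 to 4.7, no click or stop at zero, light friction (0.04 N m), stays where it is left.
- knob_grip (a point): On the knob's vertical axis, 73 mm above the bench, mid-height of its black grip bar; turns with the knob, x along the bar to the pointer end (white line), z up. Bar 42 mm long (x), 12 mm thick (y), from 61 to 85 mm above the bench; under it a round skirt 46 mm across, top 61 mm above the bench.
- film_plate: Loose glass plate 90 x 36 x 6 mm, about 50 g, flat and label up near the middle of the heating plate, any heading. Origin: centre of the underside; x along its length to the frosted end, z up. Clear glass from x -45 to +21 mm with a flat pink film 50 x 24 mm on top; white frosted end x +21 to +45 mm; 7 x 7 mm notch in its +x +y corner, the only notched corner.
- label (a point): Middle of the label: a small dark square code on the top face of the frosted end, 31 mm from the plate's origin towards +x, on its centre line, 6 mm above the underside. Axes as the plate's.
- reader: Black code reader, fixed. Origin on the bench below its red cross; x points from cross to post, z up. Base pad 110 x 110 x 4 mm with the cross in its middle; foot x 85 to 160 mm, 16 mm high; post at x 135 mm; head 70 mm wide, x 70 to 160 mm, 160 to 250 mm above the bench, looking down over the cross towards -x. Nothing stands above the cross.
- cross (a point): Middle of the red cross on the reader's base pad, 5 mm above the bench, x towards the reader's post, z up.
- pink_jar: Bystander: pink jar with pink lid, 64 mm across, 100 mm high, origin at the centre of its underside. Stands between the hotplate and the reader.
- white_bottle: Bystander: white wide-neck bottle, 64 mm across, 130 mm high, origin at the centre of its underside, on the robot's far left.
- black_jar: Bystander: dark jar with black lid, 68 mm across, 85 mm high, origin at the centre of its underside, on the robot's far right.
Mind the look-alikes: they are no part of the job. What is shaped like the film_plate but orange or yellow is not meant.

How it is judged:
By the outcome, as a careful person would: the job done as asked, in the order asked, and still so for the second after the job is handed in, while the arm keeps its last pose, push and grip.
It also fails if it takes over 53 s, if anything falls off the work surface, if the arm or the gripper's body presses on something with over 40 N, if the wrist force passes 120 N, or if a joint passes its speed limit or range.

## Working session

There is one attempt and no reset: what is moved stays moved. The work goes in short steps, Python scripts to look and compute and a shell command to move; the robot and the scene stay as the last step left them, time stands still between calls to the robot, and variables do not carry over. Pictures are saved under pics/ and viewed, and the job is handed in when it is done.

```bash
ls; mkdir -p pics; python3 - <<'E'
from bench import *
import cv2
print(get_obs(), tcp_to_grasp)
for n in ["scene","top","wrist"]:
    c=camera(n); cv2.imwrite(f"pics/{n}0.png",cv2.cvtColor(c["color"],cv2.COLOR_RGB2BGR)); print({k:v for k,v in c.items() if k!="color"})
E
```

```text
pics
{'time_s': 0.0, 'q': array([-1.50031514e+00,  1.81577077e-01,  1.60804105e+00, -2.55985793e-05,
        1.35382096e+00, -2.06325179e-01]), 'dq': array([ 0.00028713,  0.00092635,  0.00011616, -0.00040708,  0.00079291,
       -0.00013051]), 'joint_efforts': array([-7.12943674e-04, -4.44878340e+01, -3.51333904e+01, -4.47496168e-04,
        9.03449720e-03,  3.05172293e-06]), 'eef_pos': array([ 0.15709219, -0.55252151,  0.23034794]), 'eef_rot': array([-9.21934979e-04,  9.90436754e-01,  1.37964427e-01,  5.01906192e-05]), 'wrist_force': array([ 0.0443361 , -0.30925943,  0.52351823]), 'torque': array([ 0.0051698 ,  0.00843554, -0.00930251]), 'opening': 1.0007903996852503} 0.0187
{'vfov': 47.46594145291013, 'cx': 255.2282089928077, 'cy': 191.29674098241765, 'eye': array([1.4584124 , 0.818458  , 1.06768402]), 'orientation': array([-0.16485398,  0.3651997 ,  0.82361339, -0.40138926])}
{'vfov': 44.460339789841434, 'cx': 253.88900389663618, 'cy': 191.91538263103274, 'eye': array([0.42013074, 0.01190849, 1.44982751]), 'orientation': array([-0.04031917,  0.70607789, -0.70556023,  0.04486806])}
{'vfov': 66.53729141803417, 'cx': 258.27163464018224, 'cy': 191.49213077694733, 'T_tool_cam': array([[-3.75329785e-04, -9.45087217e-01, -3.26818009e-01,
         8.50956846e-02],
       [ 9.99999888e-01, -2.60189368e-04, -3.96024986e-04,
         5.14182731e-04],
       [ 2.89243580e-04, -3.26818121e-01,  9.45087209e-01,
        -1.42470389e-01],
       [ 0.00000000e+00,  0.00000000e+00,  0.00000000e+00,
         1.00000000e+00]])}
```

View pics/top0.png

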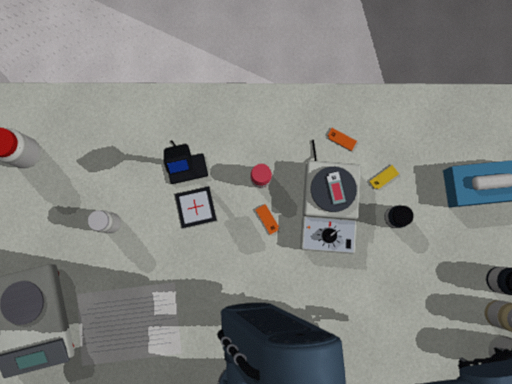

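View pics/scene0.png

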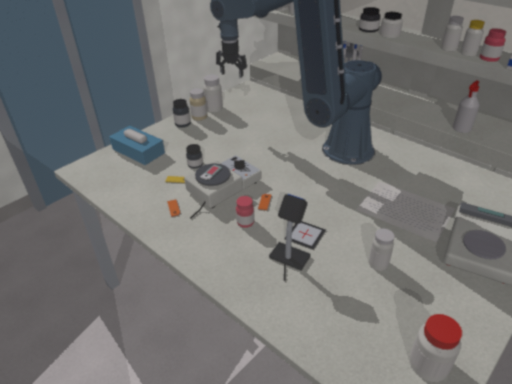

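View pics/wrist0.png

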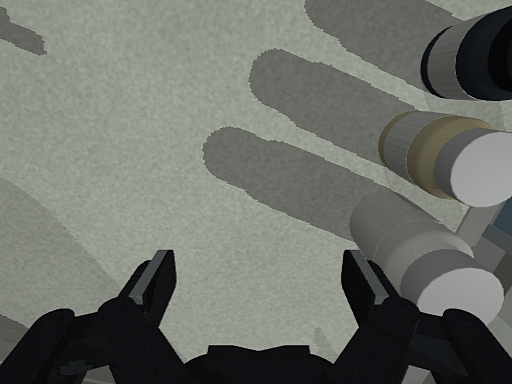

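The top view shows the pink-film plate on the heating plate at (335,187). The look-alikes are orange at (341,138), orange at (266,219) and yellow at (384,177), all on the bench. I choose the pink one on the hotplate. The knob is at (330,236), the cross at (195,207). I'll check with a close crop.

```bash
python3 - <<'E'
import cv2
im=cv2.imread("pics/top0.png")
a=cv2.resize(im[155:255,295:370],None,fx=6,fy=6,interpolation=cv2.INTER_CUBIC)
b=cv2.resize(im[135:235,160:215],None,fx=6,fy=6,interpolation=cv2.INTER_CUBIC)
cv2.imwrite("pics/crop1.png",cv2.hconcat([a,b]))
E
```

```text
(no output)
```

View pics/crop1.png

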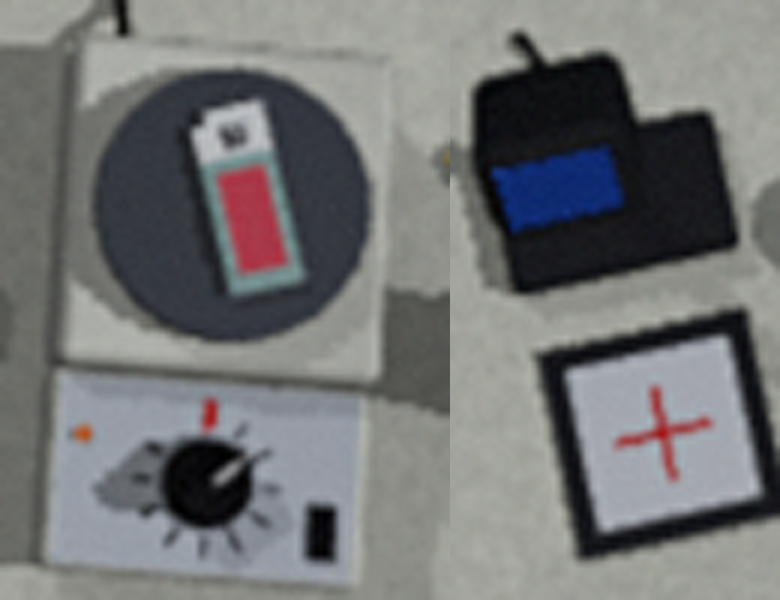

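The crop confirms it: pink film, and the white frosted end with its notch on the +x +y side (crop (200,125)). The knob pointer sits about 0.9 rad clockwise of the red mark. Next I measure.

```bash
cat > h.py <<'E'
import numpy as np,cv2
from scipy.spatial.transform import Rotation as R
from bench import get_obs,camera,tcp_to_grasp
def Rq(q): return R.from_quat([q[1],q[2],q[3],q[0]])
def shot(n,save=None):
    o=get_obs(); c=camera(n); h=c["color"].shape[0]
    f=h/2/np.tan(np.radians(c["vfov"])/2)
    if n=="wrist":
        T=np.eye(4);T[:3,:3]=Rq(o["eef_rot"]).as_matrix();T[:3,3]=o["eef_pos"];T=T@c["T_tool_cam"]
        M,e=T[:3,:3],T[:3,3]
    else: M,e=Rq(c["orientation"]).as_matrix(),np.array(c["eye"])
    if save: cv2.imwrite("pics/"+save,cv2.cvtColor(c["color"],cv2.COLOR_RGB2BGR))
    return dict(im=c["color"],f=f,cx=c["cx"],cy=c["cy"],M=M,e=e,o=o)
def ray(s,uv,z):
    uv=np.atleast_2d(uv); d=np.c_[(uv[:,0]-s["cx"])/s["f"],(uv[:,1]-s["cy"])/s["f"],np.ones(len(uv))]@s["M"].T
    return s["e"]+d*((z-s["e"][2])/d[:,2])[:,None]
def proj(s,p):
    p=(np.atleast_2d(p)-s["e"])@s["M"]; return np.c_[p[:,0]/p[:,2]*s["f"]+s["cx"],p[:,1]/p[:,2]*s["f"]+s["cy"]]
def redmask(im,hue=(170,8),sat=110,val=70):
    h=cv2.cvtColor(im,cv2.COLOR_RGB2HSV); 
    m=((h[...,0]>=hue[0])|(h[...,0]<=hue[1]))&(h[...,1]>=sat)&(h[...,2]>=val)
    return m.astype(np.uint8)
def blobs(m,amin=5):
    n,l,st,c=cv2.connectedComponentsWithStats(m,connectivity=8)
    return [(i,st[i,4],c[i].round(2)) for i in range(1,n) if st[i,4]>=amin],l
def state(o=None):
    o=o or get_obs(); Rm=Rq(o["eef_rot"]).as_matrix()
    print("t",round(o["time_s"],2),"tcp",o["eef_pos"].round(4),"x",Rm[:,0].round(3),"yaw_y",round(np.degrees(np.arctan2(Rm[1,1],Rm[0,1])),1),"z",Rm[:,2].round(3),"F",o["wrist_force"].round(1),"op",round(o["opening"],3),"q",o["q"].round(2))
E
python3 - <<'E'
from h import *
s=shot("top")
state()
m=redmask(s["im"]); bl,l=blobs(m)
for i,a,c in bl: print(i,a,c,ray(s,c,0.098).round(4)[0,:2],ray(s,c,0.055).round(4)[0,:2],ray(s,c,0.005).round(4)[0,:2])
bl2,_=blobs(redmask(s["im"])*0)
# film rectangle
for i,a,c in bl:
    if a>100: 
        ys,xs=np.where(l==i); print(i,cv2.minAreaRect(np.c_[xs,ys].astype(np.float32)))
# pad
im=s["im"]; dark=(im.max(2)<70).astype(np.uint8)
bl,l=blobs(dark,60)
for i,a,c in bl:
    ys,xs=np.where(l==i); r=cv2.minAreaRect(np.c_[xs,ys].astype(np.float32)); print("dark",i,a,c,np.round(r[0],1),np.round(r[1],1),round(r[2],1))
E
```

```text
t 0.2 tcp [ 0.1571 -0.5528  0.2307] x [0.962 0.273 0.   ] yaw_y -74.1 z [-0.     0.001 -1.   ] F [-0.7  0.  -0.1] op 0.999 q [-1.5   0.18  1.61  0.    1.35 -0.21]
1 406 [  7.02 142.35] [0.7292 0.7256] [0.739  0.7484] [0.7504 0.7748]
3 348 [260.67 174.27] [ 0.6357 -0.0165] [ 0.6425 -0.0174] [ 0.6505 -0.0185]
4 125 [336.58 191.07] [ 0.5866 -0.2368] [ 0.5919 -0.2447] [ 0.5981 -0.2539]
5 30 [195.03 206.57] [0.5411 0.173 ] [0.545  0.1782] [0.5494 0.1841]
6 8 [329.5 223.5] [ 0.4926 -0.2144] [ 0.4949 -0.2216] [ 0.4975 -0.23  ]
1 ((8.5, 142.0), (28.0, 17.0), 90.0)
3 ((260.7500305175781, 174.25001525878906), (19.798988342285156, 20.50609588623047), 45.0)
4 ((336.561767578125, 191.1011199951172), (16.48969841003418, 7.495316505432129), 77.00537872314453)
dark 1 1069 [184.47 163.46] [183.5 159.7] [42.  40.7] 77.5
dark 4 1147 [331.77 189.43] [333. 189.] [44. 44.] 90.0
dark 5 332 [449.81 187.22] [449.7 186.8] [39.   8.9] 81.1
dark 9 422 [195.03 207.17] [195.  206.9] [34.9 35.7] 77.5
dark 11 472 [399.35 216.32] [399.  216.5] [21. 26.] 90.0
dark 16 171 [328.61 235.24] [329. 235.] [14. 14.] 90.0
dark 20 289 [ 60.38 297.75] [ 60.4 297. ] [66.1  5.2] 79.3
dark 21 459 [501.5  280.83] [498.5 280.5] [27. 25.] 90.0
dark 24 6282 [264.14 342.34] [278.5 342.5] [123.  81.] -0.0
dark 27 91 [495.92 322.45] [497.3 320.9] [27.7 10.4] 17.4
dark 33 172 [ 32.53 347.03] [ 32.1 346.9] [12.3 65.6] 84.6
dark 34 1462 [483.23 368.22] [469.4 372. ] [32.4 93.2] 72.1
```

```bash
python3 - <<'E'
from h import *
s=shot("top")
hp=ray(s,[332.5,188.7],.092)[0]; kn=ray(s,[329,235.2],.063)[0]
d=hp-kn; print("hp",hp,"knob",kn,"dist",np.hypot(*d[:2]),"head",np.degrees(np.arctan2(d[1],d[0])))
print("pad",ray(s,[195,206.9],.004), "cross",ray(s,[195.03,206.57],.005),"film",ray(s,[336.57,191.1],.098))
# pad edge heading
for a in [77.5-90,77.5]:
    v=np.array([np.cos(np.radians(a)),np.sin(np.radians(a))])*15
    p=ray(s,[195+v[0],206.9+v[1]],.004)-ray(s,[195,206.9],.004); print("pad dir",np.degrees(np.arctan2(p[0,1],p[0,0])))
h=cv2.cvtColor(s["im"],cv2.COLOR_RGB2HSV)
m=((h[...,2]>110)&(h[...,1]<60)).astype(np.uint8); 
mm=np.zeros_like(m); cv2.circle(mm,(329,235),7,1,-1); 
ys,xs=np.where(m&mm); print(list(zip(xs,ys)))
# pointer
p=ray(s,[[331,234.5],[339,230]],.085); v=p[1]-p[0]; print("pointer rough",np.degrees(np.arctan2(v[1],v[0])))
E
```

```text
hp [ 0.59432124 -0.22613729  0.092     ] knob [ 0.46001681 -0.21817318  0.063     ] dist 0.13454035866527275 head -3.393608015250235
pad [[0.54849202 0.18432942 0.004     ]] cross [[0.5494245  0.18413345 0.005     ]] film [[ 0.58654213 -0.23677324  0.098     ]]
pad dir -77.35690973586198
pad dir -166.70932017671515
[(np.int64(334), np.int64(232)), (np.int64(332), np.int64(233)), (np.int64(333), np.int64(233)), (np.int64(331), np.int64(234)), (np.int64(332), np.int64(234))]
pointer rough -60.99728180377592
```

```bash
python3 -m inch '[{"delta_pos":[3.83,-2.4,0],"rotation":[0,0,0]},{"delta_pos":[3.83,-2.4,0],"rotation":[0,0,0]},{"delta_pos":[3.83,-2.4,0],"rotation":[0,0,0]},{"delta_pos":[3.83,-2.4,0],"rotation":[0,0,0]},{"delta_pos":[3.83,-2.4,0],"rotation":[0,0,0]},{"delta_pos":[3.83,-2.4,0],"rotation":[0,0,0]},{"delta_pos":[3.83,-2.4,0],"rotation":[0,0,0]},{"delta_pos":[3.83,-2.4,0],"rotation":[0,0,0]},{"delta_pos":[3.83,-2.4,0],"rotation":[0,0,0]},{"delta_pos":[3.83,-2.4,0],"rotation":[0,0,0]}]' 8.54
python3 -m inch '[{"delta_pos":[0,0,0],"rotation":[0,0,-0.14]},{"delta_pos":[0,0,0],"rotation":[0,0,-0.14]},{"delta_pos":[0,0,0],"rotation":[0,0,-0.14]},{"delta_pos":[0,0,0],"rotation":[0,0,-0.14]},{"delta_pos":[0,0,0],"rotation":[0,0,-0.14]},{"delta_pos":[0,0,0],"rotation":[0,0,-0.14]},{"delta_pos":[0,0,0],"rotation":[0,0,-0.14]},{"delta_pos":[0,0,0],"rotation":[0,0,-0.14]},{"delta_pos":[0,0,0],"rotation":[0,0,-0.14]},{"delta_pos":[0,0,0],"rotation":[0,0,-0.14]}]'
python3 -m inch '[{"delta_pos":[0,0,0],"rotation":[0,0,-0.14]},{"delta_pos":[0,0,0],"rotation":[0,0,-0.14]},{"delta_pos":[0,0,0],"rotation":[0,0,-0.14]},{"delta_pos":[0,0,0],"rotation":[0,0,0]}]'
python3 - <<'E'
from h import *
s=shot("wrist","w1.png"); state(s["o"]); 
for n,p in dict(knob=[.46,-.218,.085],hp=[.5943,-.2261,.092],zero=[.4945,-.2216,.055]).items(): print(n,proj(s,p))
E
```

```text
time_s: 1.25
eef_pos: [0.461, -0.216, 0.2315]
eef_rot: [0.0, 0.99, 0.138, 0.0]
wrist_force: [0.2, -0.8, -0.3]
opening: 0.998
time_s: 2.25
eef_pos: [0.4599, -0.2175, 0.2312]
eef_rot: [-0.0, 0.667, 0.746, -0.0]
wrist_force: [-0.8, -0.1, 0.3]
opening: 0.999
time_s: 2.65
eef_pos: [0.4599, -0.2175, 0.2312]
eef_rot: [-0.0, 0.498, 0.867, 0.0]
wrist_force: [0.5, 0.3, -0.8]
opening: 1.0
t 2.65 tcp [ 0.4599 -0.2175  0.2312] x [-0.503  0.864  0.   ] yaw_y 30.2 z [-0.  0. -1.] F [ 0.5  0.3 -0.8] op 1.0 q [-0.68  0.03  1.77 -0.    1.34 -1.2 ]
knob [[257.5643724  177.14598082]]
hp [[360.67689458 244.86905849]]
zero [[282.08141582 186.97464507]]
```

View pics/w1.png

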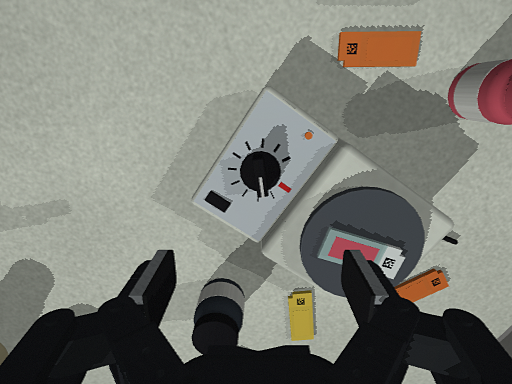

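Wrist view: knob at (261,172), white pointer line at (264,187), red zero mark at (285,187), plate at (360,250) with its label at (389,263). Now I measure these precisely.

```bash
python3 - <<'E'
from h import *
s=shot("wrist"); im=s["im"]
h=cv2.cvtColor(im,cv2.COLOR_RGB2HSV)
dark=(im.max(2)<60).astype(np.uint8); box=np.zeros_like(dark); box[145:205,235:300]=1
bl,l=blobs(dark*box,40)
for i,a,c in bl:
    ys,xs=np.where(l==i); print("dark",a,c,cv2.minEnclosingCircle(np.c_[xs,ys].astype(np.float32)))
m=((h[...,2]>110)).astype(np.uint8); mm=np.zeros_like(m); cv2.circle(mm,(261,173),20,1,-1)
bl,l=blobs(m*mm,4)
for i,a,c in bl:
    ys,xs=np.where(l==i); P=np.c_[xs,ys].astype(np.float32); 
    vx,vy,x0,y0=cv2.fitLine(P,cv2.DIST_L2,0,.01,.01).ravel()
    w=ray(s,[[x0,y0],[x0+10*vx,y0+10*vy]],.085); d=w[1]-w[0]
    print("white",a,c,P.min(0),P.max(0),w[0],np.degrees(np.arctan2(d[1],d[0])))
bl,l=blobs(redmask(im),8)
for i,a,c in bl: print("red",a,c,ray(s,c,.055)[0],ray(s,c,.098)[0])
cv2.imwrite("pics/k1.png",cv2.cvtColor(cv2.resize(im[130:220,210:320],None,fx=6,fy=6,interpolation=cv2.INTER_CUBIC),cv2.COLOR_RGB2BGR))
E
```

```text
dark 1260 [259.94 170.96] ((260.0, 174.5), 23.585052490234375)
white 47 [261.   184.68] [259. 177.] [263. 193.] [ 0.46717537 -0.22329335  0.085     ] -51.96693548235606
white 36 [274.42 185.61] [268. 177.] [280. 191.] [ 0.47973437 -0.21722762  0.085     ] 79.23267842716017
white 16 [251.31 189.44] [245. 185.] [256. 192.] [ 0.46104293 -0.23282414  0.085     ] -1.1896974793506434
red 1726 [496.92  93.24] [ 0.63358414 -0.02415349  0.055     ] [ 0.60458544 -0.04042709  0.098     ]
red 232 [454.71  89.61] [ 0.59337606 -0.04322895  0.055     ] [ 0.56980224 -0.05692888  0.098     ]
red 66 [284.32 186.92] [ 0.49672774 -0.22044367  0.055     ] [ 0.48619374 -0.21023375  0.098     ]
red 605 [351.85 248.48] [ 0.61097614 -0.24698946  0.055     ] [ 0.58502771 -0.23319798  0.098     ]
```

View pics/k1.png

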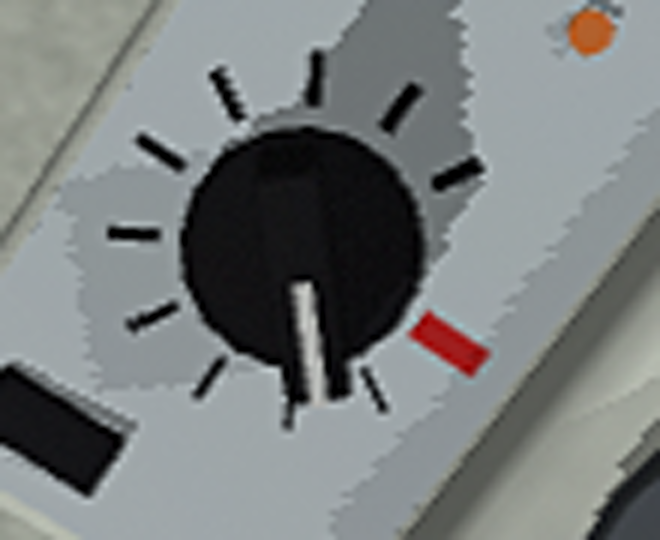

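```bash
python3 - <<'E'
from h import *
s=shot("wrist"); im=s["im"]
k=ray(s,[210+303/6-.5,130+246/6-.5],.061)[0]; print("knob skirt",k)
a=ray(s,[[210+301/6-.5,130+283/6-.5],[210+317/6-.5,130+402/6-.5]],.085); print("line",a, np.degrees(np.arctan2(*(a[1]-a[0])[1::-1])))
r=ray(s,[[284.32,186.92]],.055)[0]; print("mark head",np.degrees(np.arctan2(*(r-k)[1::-1])), np.hypot(*(r-k)[:2]))
dark=(im.max(2)<85).astype(np.uint8); box=np.zeros_like(dark); box[183:302,296:428]=1
cs,_=cv2.findContours(dark*box,cv2.RETR_EXTERNAL,cv2.CHAIN_APPROX_NONE)
c=max(cs,key=cv2.contourArea)[:,0]; w=ray(s,c,.092)[:,:2]
print(c.min(0),c.max(0)); 
ctr,rad=cv2.minEnclosingCircle(w.astype(np.float32)); print("hp",ctr,rad)
d=np.array(ctr)-k[:2]; print(np.hypot(*d),np.degrees(np.arctan2(d[1],d[0])))
E
```

```text
knob skirt [ 0.46203026 -0.21619778  0.061     ]
line [[ 0.46167624 -0.21654028  0.085     ]
 [ 0.47492693 -0.23389903  0.085     ]] -52.64392747316036
mark head -7.062870076228494 0.034976438630378116
[300 186] [427 301]
hp (0.6088587045669556, -0.23245985805988312) 0.08393555879592896
0.14772625968837716 -6.320073504600256
```

```bash
python3 -m inch '[{"delta_pos":[0,0,0],"rotation":[0,0,-0.126]},{"delta_pos":[0,0.24,2],"rotation":[0,0,0]},{"delta_pos":[0,0,3],"rotation":[0,0,0]},{"delta_pos":[0,0,3],"rotation":[0,0,0]},{"delta_pos":[0,0,3],"rotation":[0,0,0]},{"delta_pos":[0,0,2],"rotation":[0,0,0]},{"delta_pos":[0,0,0],"rotation":[0,0,0]}]' 4.5
python3 - <<'E'
from h import *
s=shot("wrist","w2.png"); state(s["o"])
E
```

```text
time_s: 3.5
eef_pos: [0.4598, -0.2146, 0.0983]
eef_rot: [-0.003, 0.444, 0.896, 0.001]
wrist_force: [-1.1, -0.5, 0.5]
opening: 0.526
t 3.5 tcp [ 0.4598 -0.2146  0.0983] x [-0.605  0.796  0.006] yaw_y 37.2 z [-0.005  0.004 -1.   ] F [-1.1 -0.5  0.5] op 0.526 q [-0.67  0.2   1.88  0.    1.07 -1.32]
```

View pics/w2.png

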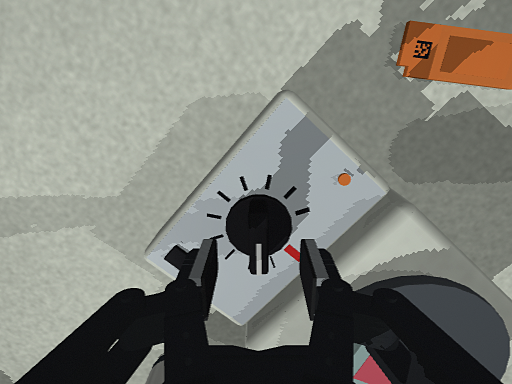

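The bar (pointer line at (258,258)) is centred between the fingers (215 and 303) and aligned with them. I go down and close.

```bash
python3 -m inch '[{"delta_pos":[0,0,0],"rotation":[0,0,0]},{"delta_pos":[0,0,0],"rotation":[0,0,0]}]'
python3 - <<'E'
from h import *
s=shot("wrist"); state(s["o"])
im=s["im"]; dark=(im.max(2)<60).astype(np.uint8); box=np.zeros_like(dark); box[190:245,220:298]=1
k=ray(s,[259,223],.061)[0]; print(k)
bl,l=blobs(dark*box,300)
for i,a,c in bl:
    ys,xs=np.where(l==i);print(a,c,xs.min(),xs.max(),ys.min())
    print(ray(s,[(xs.min()+xs.max())/2,ys.min()+ (xs.max()-xs.min())/2*.97],.061))
E
```

```text
time_s: 3.75
eef_pos: [0.4629, -0.2169, 0.1029]
eef_rot: [0.001, 0.444, 0.896, -0.0]
wrist_force: [0.6, 0.4, 1.5]
opening: 0.529
t 3.75 tcp [ 0.4629 -0.2169  0.1029] x [-0.606  0.795 -0.003] yaw_y 37.3 z [ 0.002 -0.002 -1.   ] F [0.6 0.4 1.5] op 0.529 q [-0.67  0.2   1.87  0.    1.07 -1.32]
[ 0.46575025 -0.21894232  0.061     ]
2952 [256.63 216.36] 225 289 190
[[ 0.46374702 -0.21859473  0.061     ]]
```

```bash
python3 -m inch '[{"delta_pos":[0,0,1.2],"rotation":[0,0,0]},{"delta_pos":[0,0,1.2],"rotation":[0,0,0]},{"delta_pos":[0,0,1.1],"rotation":[0,0,0]},{"delta_pos":[0,0,0],"rotation":[0,0,0]},{"delta_pos":[0,0,0],"rotation":[0,0,0]},{"delta_pos":[0,0,0],"rotation":[0,0,0]}]'
python3 -m inch '[{"delta_pos":[0,0,0],"rotation":[0,0,0]},{"delta_pos":[0,0,0],"rotation":[0,0,0]},{"delta_pos":[0,0,0],"rotation":[0,0,0]},{"delta_pos":[0,0,0],"rotation":[0,0,0]},{"delta_pos":[0,0,0],"rotation":[0,0,0]},{"delta_pos":[0,0,0],"rotation":[0,0,0]},{"delta_pos":[0,0,0],"rotation":[0,0,0]}]' 0.8
python3 - <<'E'
from h import *
s=shot("wrist","w3.png"); state(s["o"])
E
```

```text
time_s: 4.4
eef_pos: [0.4621, -0.2163, 0.0664]
eef_rot: [0.0, 0.443, 0.896, -0.0]
wrist_force: [-0.0, -0.3, 0.2]
opening: 0.524
time_s: 5.1
eef_pos: [0.4616, -0.2167, 0.0669]
eef_rot: [-0.0, 0.443, 0.896, -0.001]
wrist_force: [-3.9, -1.5, 5.9]
opening: 0.126
t 5.1 tcp [ 0.4616 -0.2167  0.0669] x [-0.607  0.795 -0.   ] yaw_y 37.4 z [-0.001 -0.001 -1.   ] F [-3.9 -1.5  5.9] op 0.126 q [-0.67  0.26  1.89 -0.    1.   -1.32]
```

View pics/w3.png

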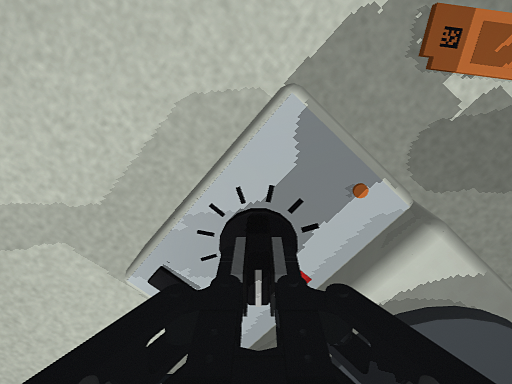

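The bar is gripped (opening about 11 mm). Before turning, I get the hotplate's heading from its edges in the saved pictures.

```bash
python3 - <<'E'
from h import *
s=shot("top"); im=cv2.imread("pics/top0.png")
hd=lambda p:np.degrees(np.arctan2(*(p[1]-p[0])[1::-1]))
C=lambda x,y:(295+x/6-.5,155+y/6-.5)
print("deck front edge+90",hd(ray(s,[C(355,583),C(48,565)],.055))-90)
print("deck left",hd(ray(s,[C(45,560),C(58,375)],.055)),"right",hd(ray(s,[C(357,580),C(364,392)],.055)))
print("mark long axis",hd(ray(s,[C(208,432),C(211,400)],.055)))
g=cv2.cvtColor(cv2.imread("pics/w3.png"),cv2.COLOR_BGR2GRAY)
w=shot("wrist")
L=cv2.createLineSegmentDetector().detect(g)[0][:,0]
for x1,y1,x2,y2 in L:
    if np.hypot(x2-x1,y2-y1)>45:
        p=ray(w,[[x1,y1],[x2,y2]],.055); print(np.round([x1,y1,x2,y2]),round(hd(p),2))
E
```

```text
deck front edge+90 -3.3116994983000296
deck left -4.732862070360724 right -3.5990754661962163
mark long axis -6.443531654974396
[ 21. 383. 160. 291.] 73.7
[418.  55. 432.   5.] 120.34
[124. 269. 282.  84.] 85.72
[317. 287. 414. 202.] 85.67
[310.  57. 350.  13.] 84.64
[403. 322. 495. 383.] 1.11
[200. 187. 148. 248.] -94.37
[284.  91. 201. 187.] -94.19
[475.   9. 456.  71.] -59.47
[436.   4. 423.  53.] -59.57
[458.  71. 511.  78.] 30.98
[307. 108. 380. 178.] -4.28
[486. 272. 441. 229.] 175.98
[396. 182. 310.  97.] 175.54
[426. 227. 354. 287.] -94.54
```

The hotplate heading is -4.3° (edges agree: 85.7, -94.3, -4.3, 175.5). I turn +48.3° anticlockwise, which is -0.843 about tool z.

```bash
python3 -m inch '[{"delta_pos":[0,0,0],"rotation":[0,0,-0.12]},{"delta_pos":[0,0,0],"rotation":[0,0,-0.12]},{"delta_pos":[0,0,0],"rotation":[0,0,-0.12]},{"delta_pos":[0,0,0],"rotation":[0,0,-0.12]},{"delta_pos":[0,0,0],"rotation":[0,0,-0.12]},{"delta_pos":[0,0,0],"rotation":[0,0,-0.12]},{"delta_pos":[0,0,0],"rotation":[0,0,-0.12]},{"delta_pos":[0,0,0],"rotation":[0,0,0]},{"delta_pos":[0,0,0],"rotation":[0,0,0]}]'
python3 -m inch '[{"delta_pos":[0,0,0],"rotation":[0,0,0]},{"delta_pos":[0,0,0],"rotation":[0,0,0]},{"delta_pos":[0,0,0],"rotation":[0,0,0]},{"delta_pos":[0,0,0],"rotation":[0,0,0]},{"delta_pos":[0,0,-2],"rotation":[0,0,0]},{"delta_pos":[0,0,-3],"rotation":[0,0,0]},{"delta_pos":[0,0,-3],"rotation":[0,0,0]},{"delta_pos":[0,0,-3],"rotation":[0,0,0]},{"delta_pos":[0,0,0],"rotation":[0,0,0]},{"delta_pos":[0,0,0],"rotation":[0,0,0]}]' 4.5
python3 - <<'E'
from h import *
s=shot("wrist","w4.png"); state(s["o"])
x,y=proj(s,[.4625,-.2167,.07])[0].astype(int); im=s["im"]; print(x,y)
cv2.imwrite("pics/k4.png",cv2.cvtColor(cv2.resize(im[y-40:y+65,x-60:x+60],None,fx=5,fy=5,interpolation=cv2.INTER_CUBIC),cv2.COLOR_RGB2BGR))
E
```

```text
time_s: 6.15
eef_pos: [0.4613, -0.2172, 0.0669]
eef_rot: [-0.001, 0.039, 0.999, -0.001]
wrist_force: [-6.2, -3.2, 5.8]
opening: 0.123
time_s: 7.15
eef_pos: [0.4623, -0.2163, 0.1768]
eef_rot: [0.001, 0.039, 0.999, -0.0]
wrist_force: [-0.0, 1.0, -0.2]
opening: 0.525
t 7.15 tcp [ 0.4623 -0.2163  0.1768] x [-0.997  0.079 -0.001] yaw_y 85.5 z [ 0.001 -0.001 -1.   ] F [-0.   1.  -0.2] op 0.525 q [-0.67  0.09  1.82  0.    1.23 -2.16]
258 188
```

View pics/w4.png

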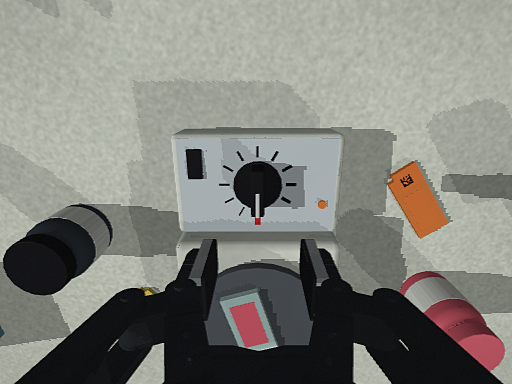

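View pics/k4.png

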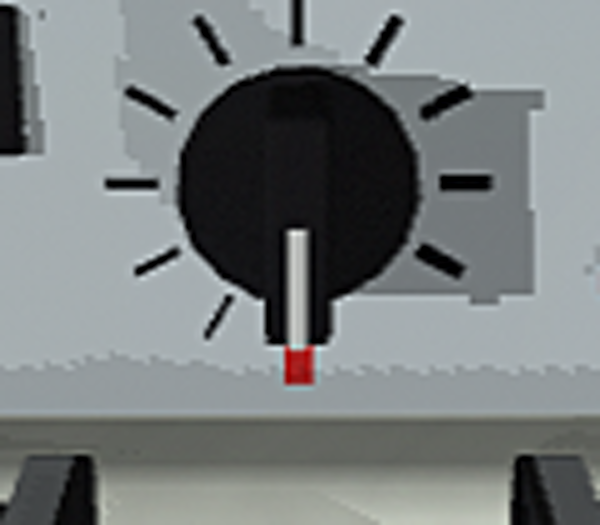

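The pointer sits on the red mark (crop: line x 297, mark x 299; angle error about 1°). Next I move over the plate and look.

```bash
python3 -m inch '[{"delta_pos":[-2,0,-1.5],"rotation":[0,0,-0.1]},{"delta_pos":[-3,0,-1.5],"rotation":[0,0,-0.1]},{"delta_pos":[-3,0,-1],"rotation":[0,0,-0.1]},{"delta_pos":[-2,0,0],"rotation":[0,0,0]},{"delta_pos":[0,0,0],"rotation":[0,0,0]},{"delta_pos":[0,0,0],"rotation":[0,0,0]},{"delta_pos":[0,0,0],"rotation":[0,0,0]}]' 7
python3 - <<'E'
from h import *
s=shot("wrist","w5.png"); state(s["o"])
E
```

```text
time_s: 7.9
eef_pos: [0.5597, -0.2088, 0.2148]
eef_rot: [-0.001, -0.11, 0.994, 0.001]
wrist_force: [-0.1, 0.2, 0.5]
opening: 0.822
t 7.9 tcp [ 0.5597 -0.2088  0.2148] x [-0.976 -0.219  0.002] yaw_y 102.6 z [-0.003  0.001 -1.   ] F [-0.1  0.2  0.5] op 0.822 q [-0.56  0.25  1.56 -0.    1.34 -2.35]
```

View pics/w5.png

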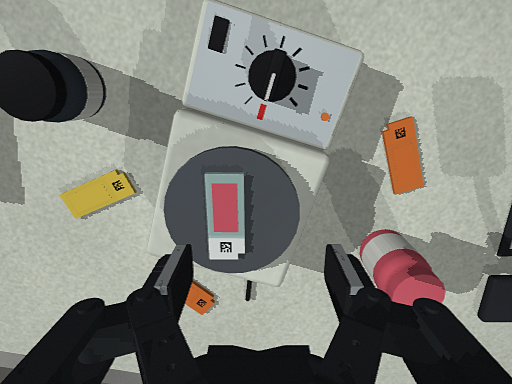

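The plate lies at (225,210) with its frosted end at (227,247) and its label at (226,246). I measure its pose.

```bash
python3 - <<'E'
from h import *
s=shot("wrist"); im=s["im"]; state(s["o"])
m=redmask(im); bl,l=blobs(m,300)
hd=lambda d:np.degrees(np.arctan2(d[1],d[0]))
for i,a,c in bl:
    if 200<c[0]<250 and 180<c[1]<235:
        ys,xs=np.where(l==i); w=ray(s,np.c_[xs,ys],.098)[:,:2]*1000
        r=cv2.minAreaRect(w.astype(np.float32)); print("film",r,w.mean(0))
        film=w.mean(0)
# light-or-glass mask vs dark heating plate: whole plate
box=np.zeros(m.shape,np.uint8); box[165:268,198:252]=1
pl=((im.max(2)>95).astype(np.uint8))*box
bl,l=blobs(pl,500)
for i,a,c in bl:
    cs,_=cv2.findContours((l==i).astype(np.uint8),cv2.RETR_EXTERNAL,cv2.CHAIN_APPROX_NONE)
    w=ray(s,cs[0][:,0],.098)[:,:2]*1000; r=cv2.minAreaRect(w.astype(np.float32)); print("plate",a,r,cv2.boxPoints(r).round(1).tolist())
wh=((im.min(2)>150).astype(np.uint8))*box; bl,l=blobs(wh,50)
for i,a,c in bl: print("white",a,c,ray(s,c,.098)[0])
dk=((im.max(2)<80).astype(np.uint8)); b2=np.zeros_like(dk); b2[236:257,214:240]=1; ys,xs=np.where(dk*b2)
lab=ray(s,[xs.mean(),ys.mean()],.098)[0]*1000; print("label",lab, len(xs)); d=lab[:2]-film; print("film->label",np.hypot(*d),hd(d))
cv2.imwrite("pics/p5.png",cv2.cvtColor(cv2.resize(im[160:275,185:270],None,fx=5,fy=5,interpolation=cv2.INTER_CUBIC),cv2.COLOR_RGB2BGR))
E
```

```text
t 7.95 tcp [ 0.5599 -0.209   0.2153] x [-0.976 -0.219  0.002] yaw_y 102.6 z [-0.002  0.001 -1.   ] F [-0.3  0.  -0.5] op 0.818 q [-0.56  0.25  1.56 -0.    1.34 -2.35]
film ((588.719482421875, -235.24102783203125), (49.5076789855957, 23.51351547241211), 12.522307395935059) [ 587.89228994 -235.47207965]
plate 3198 ((598.479736328125, -233.2392120361328), (90.74881744384766, 36.84297561645508), 12.26778793334961) [[550.2000122070312, -224.89999389648438], [558.0999755859375, -260.8999938964844], [646.7000122070312, -241.60000610351562], [638.9000244140625, -205.60000610351562]]
white 619 [225.75 247.57] [ 0.63112281 -0.22683143  0.098     ]
label [ 629.69942161 -226.13501417   98.        ] 52
film->label 42.8370990018632 12.589641515095302
```

View pics/p5.png

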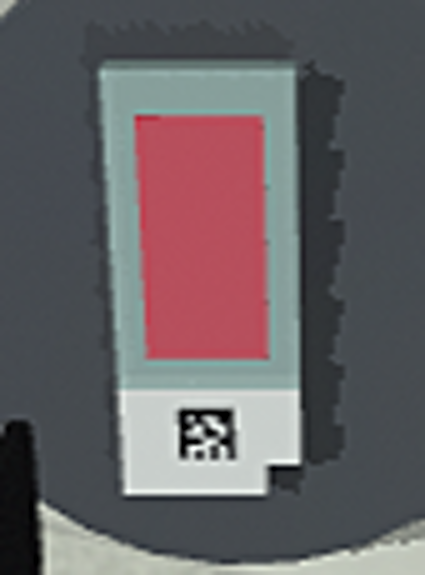

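Sizes match (90.7 x 36.8 plate, 49.5 x 23.5 film), so the origin is about (0.5985,-0.2335) with heading 12.5°. I grip at plate x = -3 mm, where the pads stay on the clear glass. I move above it and check.

```bash
python3 -m inch '[{"delta_pos":[-1.5,-1.6,1],"rotation":[0,0,0]},{"delta_pos":[-1.43,-1.63,3],"rotation":[0,0,0]},{"delta_pos":[0,0,3],"rotation":[0,0,0]},{"delta_pos":[0,0,2],"rotation":[0,0,0]},{"delta_pos":[0,0,0],"rotation":[0,0,0]},{"delta_pos":[0,0,0],"rotation":[0,0,0]},{"delta_pos":[0,0,0],"rotation":[0,0,0]},{"delta_pos":[0,0,0],"rotation":[0,0,0]}]' 5.2
python3 - <<'E'
from h import *
s=shot("wrist","w6.png"); state(s["o"])
c,sn=np.cos(np.radians(12.5)),np.sin(np.radians(12.5))
P=lambda x,y,z=.098:[.5985+x*c-y*sn,-.2335+x*sn+y*c,z]
print(proj(s,[P(-.045,.018),P(-.045,-.018),P(-.003,.018),P(-.003,-.018)]).round(1))
E
```

```text
time_s: 8.8
eef_pos: [0.5977, -0.2347, 0.1283]
eef_rot: [0.001, -0.11, 0.994, -0.001]
wrist_force: [-0.5, 0.4, -1.1]
opening: 0.608
t 8.8 tcp [ 0.5977 -0.2347  0.1283] x [-0.976 -0.219 -0.002] yaw_y 102.7 z [ 0.003 -0.002 -1.   ] F [-0.5  0.4 -1.1] op 0.608 q [-0.56  0.43  1.51  0.    1.2  -2.35]
[[290.9 159.9]
 [231.1 159.8]
 [288.4 223.3]
 [232.9 223.2]]
```

View pics/w6.png

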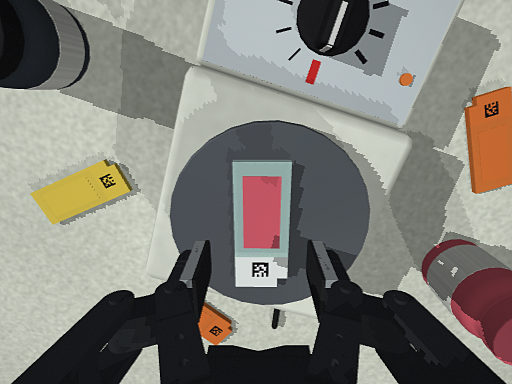

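The plate is centred between the fingers (edges at x 233 and 292, fingers at 209 and 308). I descend in steps and watch the force.

```bash
python3 -m inch '[{"delta_pos":[0,0.08,1],"rotation":[0,0,0]},{"delta_pos":[0,0,1],"rotation":[0,0,0]},{"delta_pos":[0,0,1],"rotation":[0,0,0]},{"delta_pos":[0,0,0],"rotation":[0,0,0]},{"delta_pos":[0,0,0],"rotation":[0,0,0]},{"delta_pos":[0,0,0],"rotation":[0,0,0]}]' 5.2
python3 - <<'E'
from h import *
s=shot("wrist","w7.png"); state(s["o"])
E
```

```text
time_s: 9.45
eef_pos: [0.5968, -0.2335, 0.0965]
eef_rot: [0.0, -0.11, 0.994, -0.0]
wrist_force: [-0.3, 1.0, 0.2]
opening: 0.608
t 9.45 tcp [ 0.5968 -0.2335  0.0965] x [-0.976 -0.219 -0.   ] yaw_y 102.7 z [ 0. -0. -1.] F [-0.3  1.   0.2] op 0.608 q [-0.56  0.46  1.53  0.    1.15 -2.35]
```

View pics/w7.png

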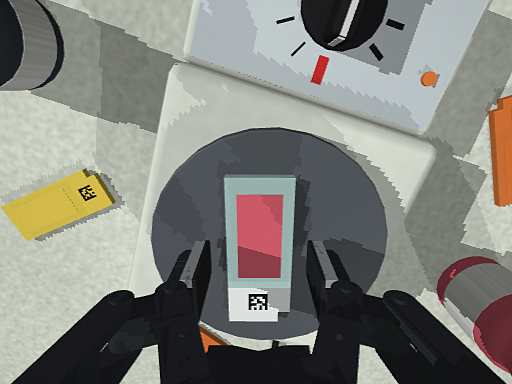

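```bash
python3 -m inch '[{"delta_pos":[0,0,0.4],"rotation":[0,0,0]},{"delta_pos":[0,0,0.3],"rotation":[0,0,0]},{"delta_pos":[0,0,0],"rotation":[0,0,0]},{"delta_pos":[0,0,0],"rotation":[0,0,0]},{"delta_pos":[0,0,0],"rotation":[0,0,0]}]'
python3 -m inch '[{"delta_pos":[0,0,0],"rotation":[0,0,0]},{"delta_pos":[0,0,0],"rotation":[0,0,0]},{"delta_pos":[0,0,0],"rotation":[0,0,0]}]' 4.0
python3 -m inch '[{"delta_pos":[0,0,0],"rotation":[0,0,0]},{"delta_pos":[0,0,0],"rotation":[0,0,0]},{"delta_pos":[0,0,0],"rotation":[0,0,0]},{"delta_pos":[0,0,0],"rotation":[0,0,0]},{"delta_pos":[0,0,0],"rotation":[0,0,0]}]' 3.0
python3 - <<'E'
from h import *
s=shot("wrist","w8.png"); state(s["o"])
E
```

```text
time_s: 10.0
eef_pos: [0.5966, -0.2333, 0.0893]
eef_rot: [-0.0, -0.11, 0.994, 0.0]
wrist_force: [-0.6, -0.3, -0.0]
opening: 0.612
time_s: 10.3
eef_pos: [0.5973, -0.2335, 0.0906]
eef_rot: [0.001, -0.11, 0.994, -0.0]
wrist_force: [-0.1, 1.0, 5.0]
opening: 0.476
time_s: 10.8
eef_pos: [0.5977, -0.2337, 0.0914]
eef_rot: [0.001, -0.11, 0.994, -0.001]
wrist_force: [-1.4, 1.1, 9.3]
opening: 0.396
t 10.8 tcp [ 0.5977 -0.2337  0.0914] x [-0.976 -0.219 -0.002] yaw_y 102.7 z [ 0.003 -0.001 -1.   ] F [-1.4  1.1  9.3] op 0.396 q [-0.56  0.47  1.53  0.    1.13 -2.35]
```

View pics/w8.png

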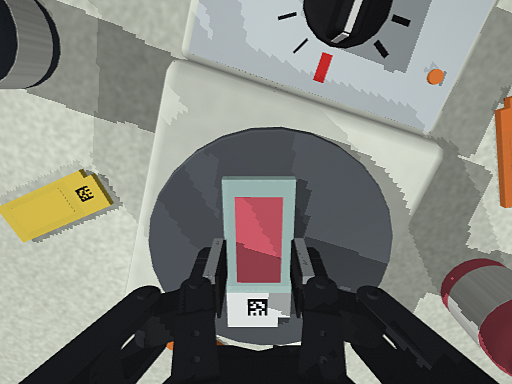

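Gripped: it stopped at about 34 mm against a 30 mm command. The pads touch the heating plate with 9 N. I lift slowly, then check.

```bash
python3 -m inch '[{"delta_pos":[0,0,-0.2],"rotation":[0,0,0]},{"delta_pos":[0,0,-0.3],"rotation":[0,0,0]},{"delta_pos":[0,0,-1],"rotation":[0,0,0]},{"delta_pos":[0,0,-2],"rotation":[0,0,0]},{"delta_pos":[0,0,-2.5],"rotation":[0,0,0]},{"delta_pos":[0,0,-2.5],"rotation":[0,0,0]},{"delta_pos":[0,0,-1.5],"rotation":[0,0,0]},{"delta_pos":[0,0,0],"rotation":[0,0,0]},{"delta_pos":[0,0,0],"rotation":[0,0,0]},{"delta_pos":[0,0,0],"rotation":[0,0,0]}]' 2.8
python3 - <<'E'
from h import *
s=shot("wrist","w9.png"); state(s["o"])
E
```

```text
time_s: 11.85
eef_pos: [0.5957, -0.2328, 0.1875]
eef_rot: [-0.001, -0.11, 0.994, 0.001]
wrist_force: [-0.9, -0.5, -0.6]
opening: 0.395
t 11.85 tcp [ 0.5957 -0.2328  0.1875] x [-0.976 -0.219  0.002] yaw_y 102.7 z [-0.003  0.002 -1.   ] F [-0.9 -0.5 -0.6] op 0.395 q [-0.56  0.36  1.47  0.    1.31 -2.35]
```

View pics/w9.png

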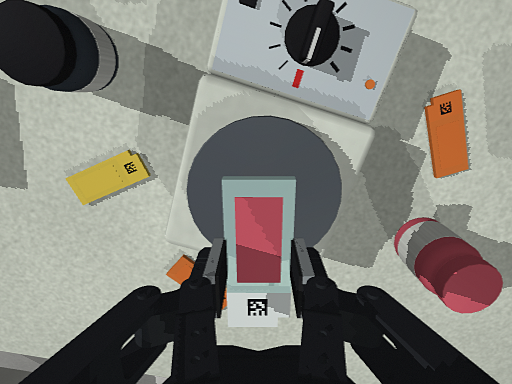

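The plate is held firmly (the plate's pixels are the same before and after the lift), and the knob still points to the mark. I carry it high towards the reader and stop short, so the wrist camera can see the cross beside the plate.

```bash
python3 -m inch '[{"delta_pos":[0,1,-1.5],"rotation":[0,0,0]},{"delta_pos":[0,2,-1.5],"rotation":[0,0,0]},{"delta_pos":[0,3,-1.5],"rotation":[0,0,0]},{"delta_pos":[0,3.5,-1.5],"rotation":[0,0,0]},{"delta_pos":[0,3.5,0],"rotation":[0,0,0]},{"delta_pos":[0,3.5,0],"rotation":[0,0,0]},{"delta_pos":[0,3.5,0],"rotation":[0,0,0]},{"delta_pos":[0,3.5,0],"rotation":[0,0,0]},{"delta_pos":[0,3,0],"rotation":[0,0,0]},{"delta_pos":[0,2,0],"rotation":[0,0,0]}]'
python3 -m inch '[{"delta_pos":[0,0.5,0],"rotation":[0,0,0]},{"delta_pos":[0,0,0],"rotation":[0,0,0]},{"delta_pos":[0,0,0],"rotation":[0,0,0]},{"delta_pos":[0,0,0],"rotation":[0,0,0]},{"delta_pos":[0,0,0],"rotation":[0,0,0]}]'
python3 - <<'E'
from h import *
s=shot("wrist","w10.png"); state(s["o"])
E
```

```text
time_s: 12.9
eef_pos: [0.533, 0.0473, 0.25]
eef_rot: [0.0, -0.111, 0.994, 0.0]
wrist_force: [-0.1, 0.9, -0.1]
opening: 0.395
time_s: 13.4
eef_pos: [0.5332, 0.0487, 0.2493]
eef_rot: [-0.0, -0.11, 0.994, -0.0]
wrist_force: [-0.6, 0.8, -0.6]
opening: 0.392
t 13.4 tcp [0.5332 0.0487 0.2493] x [-0.976 -0.218  0.   ] yaw_y 102.6 z [-0. -0. -1.] F [-0.6  0.8 -0.6] op 0.392 q [-0.13  0.08  1.69 -0.    1.38 -1.92]
```

View pics/w10.png

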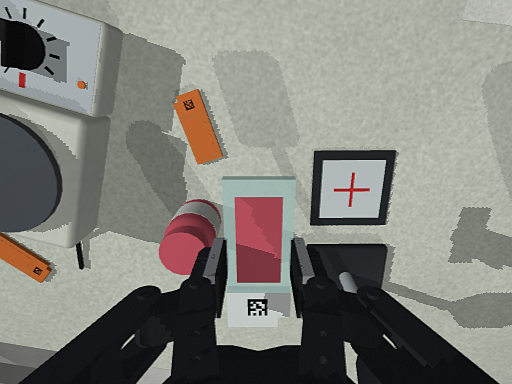

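The cross shows clearly at (351,189), the pad around it, the plate at (259,235) and the label at (258,307). I measure the cross, the pad heading and the label's offset from the tool.

```bash
python3 - <<'E'
from h import *
s=shot("wrist"); im=s["im"]; state(s["o"]); hd=lambda d:np.degrees(np.arctan2(d[1],d[0]))
m=redmask(im); b=np.zeros_like(m); b[165:210,325:380]=1; ys,xs=np.where(m*b); 
w=ray(s,np.c_[xs,ys],.005)*1000; print("cross mean",w.mean(0),"mid",(w.max(0)+w.min(0))/2,len(xs))
r=cv2.minAreaRect(w[:,:2].astype(np.float32)); print(r)
dk=(im.max(2)<60).astype(np.uint8); b[:]=0; b[140:236,300:405]=1
bl,l=blobs(dk*b,200)
for i,a,c in bl:
    cs,_=cv2.findContours((l==i).astype(np.uint8),cv2.RETR_EXTERNAL,cv2.CHAIN_APPROX_NONE)
    p=cs[0][:,0]; ww=ray(s,p,.004)[:,:2]*1000; print("pad",a,cv2.minAreaRect(ww.astype(np.float32)))
# plate: label & edges in tool frame
o=s["o"]; Rm=Rq(o["eef_rot"]).as_matrix(); zt=o["eef_pos"][2]+.007
dk=(im.max(2)<90).astype(np.uint8); b[:]=0; b[297:319,246:269]=1; ys,xs=np.where(dk*b); print(len(xs),xs.min(),xs.max(),ys.min(),ys.max())
L=ray(s,[(xs.min()+xs.max())/2,(ys.min()+ys.max())/2],zt)[0]; print("label tool",(L-o["eef_pos"])@Rm*1000)
b[:]=0;b[190:290,228:290]=1; ys,xs=np.where(m*b); w=ray(s,np.c_[xs,ys],zt)[:,:2]*1000; print("film",cv2.minAreaRect(w.astype(np.float32)),len(xs))
for P in ([222.5,178],[296,178]): print((ray(s,P,zt)[0]-o["eef_pos"])@Rm*1000)
t=shot("top","t10.png"); bl,l=blobs(redmask(t["im"]))
for i,a,c in bl: print("top",a,c,ray(t,c,.005)[0],ray(t,c,.256)[0])
E
```

```text
t 13.45 tcp [0.5331 0.0488 0.2492] x [-0.976 -0.218  0.   ] yaw_y 102.6 z [-0. -0. -1.] F [-0.4 -0.7 -1.1] op 0.395 q [-0.13  0.08  1.69 -0.    1.38 -1.92]
cross mean [550.91874328 184.91328865   5.        ] mid [551.41084335 185.15145712   5.        ] 155
((551.3724365234375, 185.4146728515625), (36.15034484863281, 36.215633392333984), 58.10055923461914)
pad 2208 ((550.9390869140625, 184.57862854003906), (109.9307632446289, 109.21621704101562), 12.9713134765625)
187 248 267 299 314
label tool [-32.25112864  -0.91260225  -7.00701873]
film ((524.4210815429688, 46.340057373046875), (49.652984619140625, 23.58022689819336), 12.574780464172363) 3852
[ 43.62120554 -17.69461257  -6.98976643]
[43.60525552 17.74588489 -6.99115691]
top 406 [  6.99 142.36] [0.75039514 0.77484359 0.005     ] [0.69302057 0.64230409 0.256     ]
top 128 [262.7  169.96] [ 0.66410072 -0.0248064   0.005     ] [ 0.62171749 -0.01842817  0.256     ]
top 6 [190.5  207.67] [0.54600857 0.19803549 0.005     ] [0.52414067 0.16570092 0.256     ]
top 22 [239.59 216.09] [0.52014261 0.04661903 0.005     ] [0.50276823 0.040589   0.256     ]
top 8 [329.5 223.5] [ 0.49754167 -0.23001325  0.005     ] [ 0.4840936  -0.18798584  0.256     ]
```

View pics/t10.png

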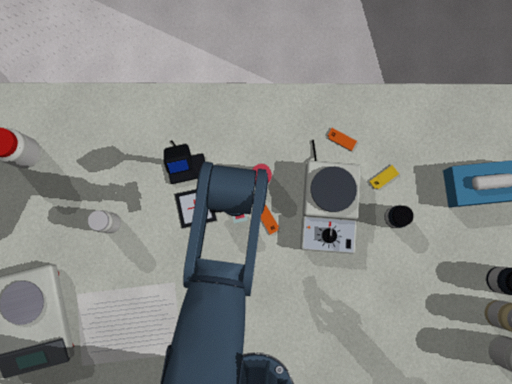

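Cross at (0.551,0.185), with the pad at 110 x 109 mm and heading 13.0°. The label sits 32.8 mm ahead of the TCP along the plate. The target TCP is (0.5186,0.1778,0.097). I move across at height first, then check clearance to the reader head.

```bash
python3 -m inch '[{"delta_pos":[-0.2,1.5,0],"rotation":[0,0,-0.007]},{"delta_pos":[-0.3,2.5,0],"rotation":[0,0,0]},{"delta_pos":[-0.3,3,0],"rotation":[0,0,0]},{"delta_pos":[-0.3,3,0],"rotation":[0,0,0]},{"delta_pos":[-0.2,2,0],"rotation":[0,0,0]},{"delta_pos":[-0.1,0.9,0],"rotation":[0,0,0]},{"delta_pos":[0,0,0],"rotation":[0,0,0]},{"delta_pos":[0,0,0],"rotation":[0,0,0]},{"delta_pos":[0,0,0],"rotation":[0,0,0]}]'
python3 - <<'E'
from h import *
s=shot("scene","s11.png"); state(s["o"])
x,y=proj(s,[.52,.18,.25])[0].astype(int); im=s["im"]
c=im[max(0,y-110):y+110,max(0,x-130):x+130]
cv2.imwrite("pics/s11c.png",cv2.cvtColor(cv2.resize(c,None,fx=2.7,fy=2.7),cv2.COLOR_RGB2BGR))
E
```

```text
time_s: 14.45
eef_pos: [0.5177, 0.1776, 0.2492]
eef_rot: [-0.0, -0.113, 0.994, -0.0]
wrist_force: [-0.1, 0.3, -0.4]
opening: 0.392
t 14.45 tcp [0.5177 0.1776 0.2492] x [-0.974 -0.225  0.   ] yaw_y 103.0 z [-0. -0. -1.] F [-0.1  0.3 -0.4] op 0.392 q [ 0.11  0.1   1.66 -0.    1.38 -1.68]
```

View pics/s11c.png

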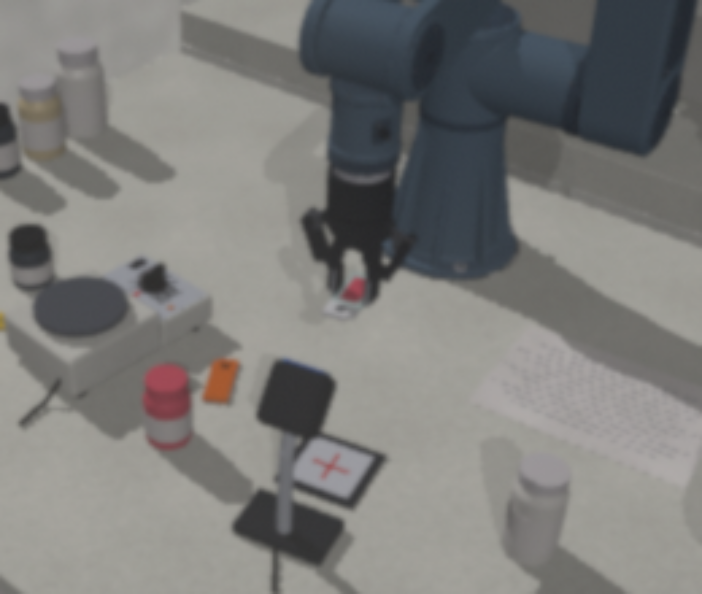

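The scene view shows the plate ahead of the fingers at (350,300), with the wrist well above and behind the reader head. I lower it 15.2 cm, keeping clear of the head.

```bash
python3 -m inch '[{"delta_pos":[-0.08,0,1.5],"rotation":[0,0,0]},{"delta_pos":[0,0,2.5],"rotation":[0,0,0]},{"delta_pos":[0,0,2.5],"rotation":[0,0,0]},{"delta_pos":[0,0,2.5],"rotation":[0,0,0]},{"delta_pos":[0,0,2.5],"rotation":[0,0,0]},{"delta_pos":[0,0,2.2],"rotation":[0,0,0]},{"delta_pos":[0,0,1.5],"rotation":[0,0,0]},{"delta_pos":[0,0,0],"rotation":[0,0,0]},{"delta_pos":[0,0,0],"rotation":[0,0,0]},{"delta_pos":[0,0,0],"rotation":[0,0,0]}]'
python3 - <<'E'
from h import *
s=shot("wrist","w12.png"); state(s["o"]); c=shot("scene","s12.png"); t=shot("top","t12.png")
a=cv2.resize(c["im"][150:290,230:370],None,fx=4,fy=4); 
cv2.imwrite("pics/s12c.png",cv2.cvtColor(a,cv2.COLOR_RGB2BGR))
for z in (.1,.104):
  L=[.5509,.1848,z]; print("label expected px scene",proj(c,L),"crop",(proj(c,L)-[230,150])*4)
# plate heading & label now
im=s["im"];o=s["o"];Rm=Rq(o["eef_rot"]).as_matrix(); zt=o["eef_pos"][2]+.007
m=redmask(im); b=np.zeros_like(m); b[190:290,228:290]=1; ys,xs=np.where(m*b); w=ray(s,np.c_[xs,ys],zt)[:,:2]*1000; print("film",cv2.minAreaRect(w.astype(np.float32)),len(xs))
E
```

```text
time_s: 15.5
eef_pos: [0.5194, 0.1786, 0.0985]
eef_rot: [0.001, -0.114, 0.994, -0.0]
wrist_force: [0.3, -0.5, 0.4]
opening: 0.391
t 15.5 tcp [0.5194 0.1786 0.0985] x [-0.974 -0.226 -0.002] yaw_y 103.1 z [ 0.002  0.    -1.   ] F [ 0.3 -0.5  0.4] op 0.391 q [ 0.12  0.28  1.78 -0.    1.08 -1.68]
label expected px scene [[306.72845662 212.27187923]] crop [[306.91382647 249.08751691]]
label expected px scene [[306.79072179 211.37006273]] crop [[307.16288716 245.4802509 ]]
film ((510.68536376953125, 176.10906982421875), (49.7147102355957, 23.554443359375), 13.042824745178223) 3854
```

View pics/w12.png

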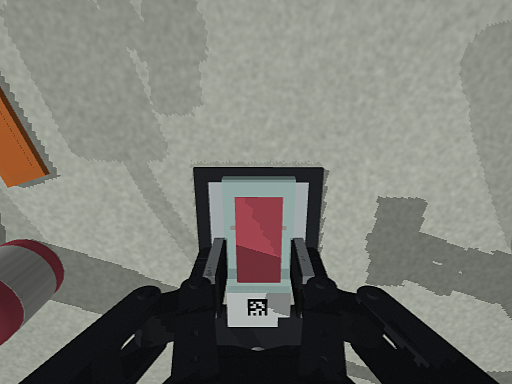

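View pics/s12c.png

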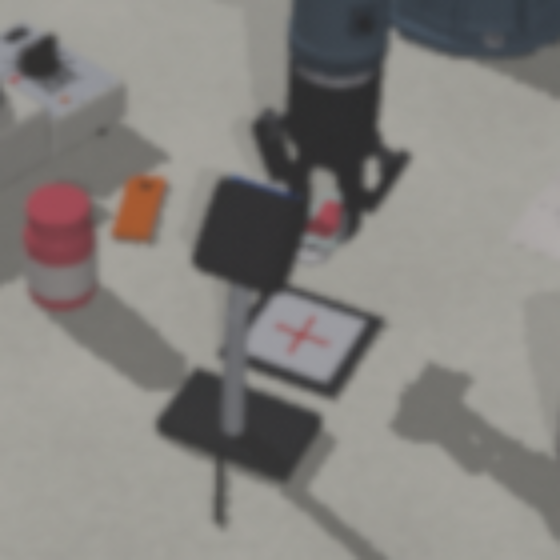

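View pics/t12.png

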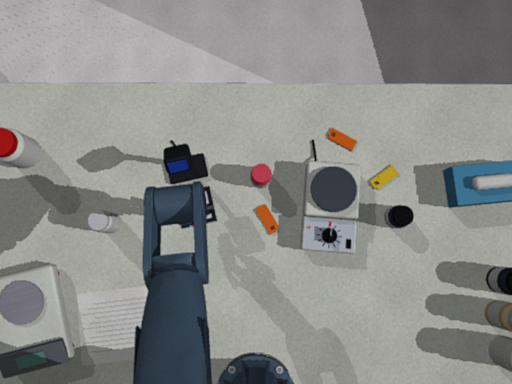

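The plate is centred laterally over the pad (plate mid x 259, pad mid x 259.5), heading 13.04° against the pad's 12.97°. Jars and bottle have not moved in the top view: (261,175), (399,216), (102,221). I let the arm settle and check again.

```bash
python3 -m inch '[{"delta_pos":[0,0,0],"rotation":[0,0,0]},{"delta_pos":[0,0,0],"rotation":[0,0,0]},{"delta_pos":[0,0,0],"rotation":[0,0,0]},{"delta_pos":[0,0,0],"rotation":[0,0,0]},{"delta_pos":[0,0,0],"rotation":[0,0,0]},{"delta_pos":[0,0,0],"rotation":[0,0,0]}]'
python3 - <<'E'
from h import *
s=shot("wrist"); o=s["o"]; state(o); Rm=Rq(o["eef_rot"]).as_matrix()
L=o["eef_pos"]+Rm@np.array([-.0328,-.0005,-.007]); print("label est",L, "err mm",(L-[.5507,.1847,.104])*1000)
b=np.zeros(s["im"].shape[:2],np.uint8); b[297:319,246:269]=1; ys,xs=np.where((s["im"].max(2)<90)*b)
print("label seen",ray(s,[(xs.min()+xs.max())/2,(ys.min()+ys.max())/2],o["eef_pos"][2]+.007))
dk=(s["im"].max(2)<60).astype(np.uint8); b[:]=0;b[160:245,185:335]=1; ys,xs=np.where(dk*b)
e=[(xs[ys<180].min(),ys.min()),(xs[ys<180].max(),ys.min())]; print(e,ray(s,np.array(e,float),.004))
u=np.radians(12.97); v=np.array([np.cos(u),np.sin(u)])
p=ray(s,np.array(e,float),.004)[:,:2].mean(0); print("cross from pad rear edge",p+.055*v)
E
```

```text
time_s: 16.25
eef_pos: [0.5183, 0.1786, 0.0973]
eef_rot: [-0.0, -0.114, 0.993, 0.0]
wrist_force: [-0.2, 0.8, -1.1]
opening: 0.4
t 16.25 tcp [0.5183 0.1786 0.0973] x [-0.974 -0.226  0.   ] yaw_y 103.1 z [-0.  0. -1.] F [-0.2  0.8 -1.1] op 0.4 q [ 0.12  0.28  1.78  0.    1.08 -1.68]
label est [0.55037846 0.18552787 0.10426556] err mm [-0.3215393   0.82786659  0.26555659]
label seen [[0.55027869 0.18507411 0.10426656]]
[(np.int64(193), np.int64(169)), (np.int64(323), np.int64(169))] [[0.50939832 0.12044853 0.004     ]
 [0.48502885 0.22560229 0.004     ]]
cross from pad rear edge [0.55081041 0.18536966]
```

The label is at (0.5503,0.1851), and the cross re-measured from the pad edge is at (0.5508,0.1854), so they agree within 1 mm. I hand in.

```bash
python3 -c "
from bench import hand_in; print(hand_in())"
```

```text
the job is handed in; nothing more can be done
None
```

The job is handed in at about 16 s of the 53 s allowed. The knob was turned to zero first, then the plate was lifted and held over the reader.

**Knob:** I turned it about 48° anticlockwise and let go. In the close view after that, the pointer lay on the red mark to within about 1°. It still looked right in later wrist pictures.

**Plate:** I picked the pink-film plate up by the long edges of its clear part. It is held level and label up, with the frosted end towards the reader's post. The last checks showed:
- **Label position:** within about 1 mm of the cross, which I re-measured from the pad edge.
- **Height:** label about 104 mm and underside about 98 mm above the bench.
- **Heading:** about 0.1° off the reader's, which is within measuring error.

**Bystanders:** the jars and the bottle had not moved in the last top view.

**Less certain:**
- The fingertips touched the heating plate with about 9 N while closing on the plate, which did no visible harm.
- In the final scene view the reader's head partly hides the label. It could only confirm the label's place to a few millimetres.

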